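# Kit a castor and its packing pad in a workshop tray

## Robot

A 7-joint arm with a two-finger parallel gripper is mounted at the origin on the work surface. World frame = base frame: x ahead of the robot, y to its left, z up, the work surface at z = 0. Lengths are in m, angles in rad, forces in N, time in s.
With the tool pointing down it reaches from about 0.4 to 0.85 m from the base axis. Payload 4.5 kg.
Tool frame: the origin (TCP) lies at the very end of the fingers, on their centre line; the grasp point (between the pads) lies 19 mm behind it (r.pinch_z is the distance from the TCP to the grasp point, in m); z points along the fingers, y is the line along which they close (so a half turn about z gives the same grasp; the last joint's range is limited). The gripper opens to 88 mm and grips with 3 to 60 N. Pads are 18 mm wide; open, the fingers measure 123 mm over their backs; the gripper's body (75 mm by 187 mm) begins 45 mm behind the grasp point.
Start: joints at [1.173, 0.689, -0.195, 1.565, 0.157, 0.902, -0.215], TCP at [0.262, -0.568, 0.239] pointing down, gripper open.
Joint ranges: [-3.01, 3.01], [-0.46, 2.08], [-1.47, 1.51], [0.13, 2.56], [-1, 4.14], [0.04, 2.09], [-2.66, 2.66]. Speed limits (rad/s): [2.57, 2.57, 3.14, 3.14, 3.14, 3.14, 3.14].

## Interface

Orientations are given as a unit quaternion [x, y, z, w].
In Python, from plant import r, cams gives the robot as it stands.
- The arm moves only by the shell command python3 -m pendant 'ROWS' [FORCE]. ROWS is JSON, a list of rows, each a list of 3 entries, a list of its own where there are three numbers: the closure, from -1 (fully open) to 1 (shut), then the shift along the tool's x, y, z in mm, then the turn, a rotation vector about the tool's x, y, z in degrees. A call has 1 to 8 rows; each row shifts and turns the commanded pose from where the row before left it, along the tool's axes as they then stand; what a row does not reach is not made up. A row lasts 1/8 s, in which the tool goes at most 62.5 mm and 10.7 degrees, less where a joint would pass 70% of its speed; a pose out of reach is approached as far as the arm can. A call with a gripper value outside its range is refused whole. The fingers move at their own pace and stop on an object; FORCE is the grip in N (left out, the last holds). Time passes only in rows, so rows that do not move let the fingers close. It gives the time, the measured TCP pose, the force, the opening and the grip force at its end, in the units of the state.
- r.get_state(): the state, without advancing time (a new reading comes with each control period).
- cams.snapshot(name): name is "scene" or "top" or "wrist"; returns a dict with "img" (420x560x3 uint8, red, green, blue), "camera_matrix" (3x3 intrinsics, pixels), "camera_from_world" (4x4, takes a point from world to camera coordinates); the wrist camera has in their place "tool_from_camera" (4x4, takes a point from camera to tool coordinates, whose origin is the TCP and whose axes are the flange's). Camera axes: x right, y up, looking along -z (the intrinsics and any distortion apply to the point x, -y, -z); pixel columns grow to the right and rows downward; lengths in m; the calibration is good to about 2 mm. A picture is of the moment at which its call begins: read the wrist's pose just before it. There is no depth.
- r.finish_job(): hands the job in; it is judged then, once.
The state is a dict: "clock": time; "q": joint angles; "qd": joint speeds; "joint_torque": joint torques, N m; "tool_pos": TCP position; "eef_rot": TCP orientation; "contact_force": force on the tool from outside, world axes, zero at the start; "moment": the same for the moment, N m; "opening": opening from 0.0 (shut) to 1.0 (fully open); "finger_force": force on a finger pad.
Only numpy, scipy, OpenCV 4.12 (cv2) and the standard library are available. Lean on these libraries where they do the work, as an engineer would, in place of code of your own. Each camera call takes 0.05 s, during which the arm holds its last target. There are 200 camera calls.

## Task

Kit the empty wooden tray like the finished one beside it: first lay the 80 x 50 mm rectangular plywood pad flat on the dark outline in the middle of the empty tray, then stand the large castor on it, wheel up, its plate lying flat, centred and square on the pad. Let go of each part once it is in place, and leave the finished tray's pad and castor where they are.

Things in the scene. Friction and masses are not known exactly. Their poses are not given: they have to be found in the camera images.
- pad_center (a point): Centre (half-way up) of the loose rectangular plywood pad, 50 mm (x) x 80 mm (y), 15 mm thick, lying flat on the table. z up. Grip it across the 50 mm, along x. Two other plywood pieces near it, a 50 x 50 mm square and a 30 x 100 mm strip, both 15 mm thick, are not wanted.
- castor_center (a point): Large castor, loose, about 0.3 kg, on the table wheel up; z up. Point half-way up, 41 mm above the underside of its plate (64 x by 90 y by 5 mm). Two steel fork legs, outer faces 38 mm apart along x, 32 mm wide, from plate to 63 mm up: grip across them, along x, at this height. Wheel 60 mm across, axle along x, top 82 mm up. A like castor, two thirds the size (54 mm tall), is not wanted.
- tray_floor (a point): Centre of the floor (top face, 8 mm above the table) of the empty wooden tray, which is fixed to the table. Outside 156 mm (x) x 136 mm (y), inside 140 x 120 mm, rims 8 mm thick and 12 mm above the floor. A dark line on the floor outlines where the pad goes, centred on this point, the pad's 80 mm side along y. z up.
- donepad_center (a point): Centre of the pad, the same kind as the wanted one, in the finished tray, which is equal to the empty tray and stands to its left or right. Leave it.
- donecastor_center (a point): Half-way up the castor, the same kind as the wanted one, that stands on the finished tray's pad: what the kitted tray should look like. Leave it. Its wheel's top is about 105 mm above the table.
Mind the look-alikes: they are no part of the job. Leave any grey or pink look-alike of the part that bears pad_center alone. Leave any green look-alike of the part that bears castor_center alone.

How it is judged:
On the way:
1. the pad lies let go, flat, centred and square in the empty tray, with no castor on it yet (horizontal distance between pad_center and tray_floor below 0.015 m and z of pad_center in the frame of tray_floor between 0.004 and 0.011 m and angle between pad_center's own z axis and vertical below 0.1 rad and angle between the y axis of pad_center and the y axis of tray_floor, either way round below 0.26 rad and contact force between pad and the fingers below 0.1 N and linear speed of pad below 0.02 m/s and horizontal distance between castor_center and tray_floor above 0.06 m), for 0.2 s.
At the end, for the whole second after the job is handed in: Pad flat on the floor of the tray that was empty, within 15 mm of its centre and 15 degrees of the outline (either way round); large castor upright on the pad, wheel up, within 15 mm of the pad's centre and 15 degrees of its direction (either way round); both let go and at rest (horizontal distance between pad_center and tray_floor below 0.015 m and z of pad_center in the frame of tray_floor between 0.004 and 0.011 m and angle between each of pad_center, castor_center's own z axis and vertical below 0.1 rad and angle between the y axis of pad_center and the y axis of tray_floor, either way round below 0.26 rad and contact force between each of pad, castor and the fingers below 0.1 N and linear speed of each of pad, castor below 0.02 m/s and horizontal distance between castor_center and pad_center below 0.015 m and z of castor_center in the frame of tray_floor between 0.051 and 0.061 m and angle between the y axis of castor_center and the y axis of pad_center, either way round below 0.26 rad); the robot touches nothing.
It fails at once if the finished tray's pad or castor is moved by more than 15 mm (distance of any of donepad_center, donecastor_center from where it was at the start of the episode above 0.015 m).
It also fails if it takes over 64 s, if anything falls off the work surface, if the arm or the gripper's body presses on something with over 40 N, if the wrist force passes 120 N, or if a joint passes its speed limit or range.

## Working session

There is one attempt and no reset: what is moved stays moved. The work goes in short steps, Python scripts to look and compute and a shell command to move; the robot and the scene stay as the last step left them, time stands still between calls to the robot, and variables do not carry over. Pictures are saved under pics/ and viewed, at most 10 in all, crops included, and the job is handed in when it is done.

```bash
mkdir -p pics; ls; python3 - <<'E'
from plant import r,cams
import cv2
for n in("scene","top"):
    s=cams.snapshot(n); cv2.imwrite(f"pics/{n}0.png",s["img"][:,:,::-1]); print(n,s.get("camera_matrix").tolist(),s["camera_from_world"].round(4).tolist(),[k for k in s])
st=r.get_state(); print(st["tool_pos"],st["eef_rot"],st["clock"])
E
```

```text
pics
scene [[391.48844458228734, 0.0, 275.2413444554797], [0.0, 391.48844458228734, 204.87340001951097], [0.0, 0.0, 1.0]] [[-0.236, 0.9716, 0.0136, 0.145], [-0.5259, -0.1395, 0.8391, 0.1797], [0.8172, 0.1909, 0.5439, -1.3802], [0.0, 0.0, 0.0, 1.0]] ['img', 'camera_matrix', 'camera_from_world']
top [[492.2212961338912, 0.0, 278.56934899251917], [0.0, 492.2212961338912, 214.93835948325307], [0.0, 0.0, 1.0]] [[-0.0244, -0.9997, -0.0095, 0.0128], [0.9846, -0.0257, 0.1728, -0.4778], [-0.173, -0.0052, 0.9849, -1.1103], [0.0, 0.0, 0.0, 1.0]] ['img', 'camera_matrix', 'camera_from_world']
[ 0.26129124 -0.56714316  0.23799714] [ 9.76775298e-01  2.14264637e-01 -2.39396074e-04 -7.90851129e-04] 0.1
```

View pics/scene0.png

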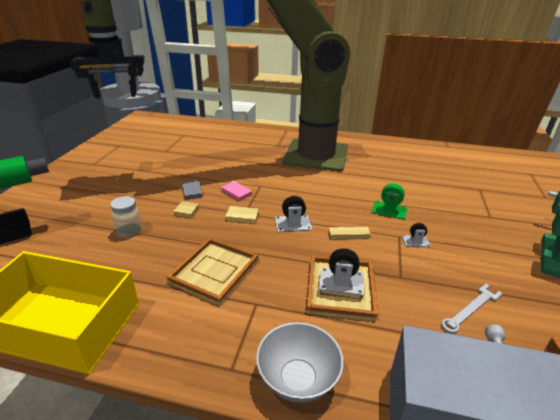

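View pics/top0.png

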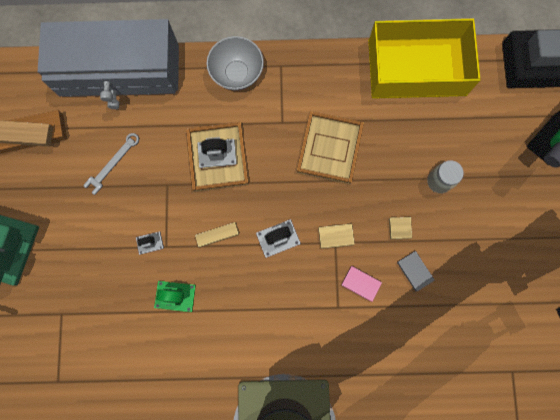

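Top view candidates: wanted pad (336,236); look-alikes are the square (401,228), strip (217,234), pink (361,284) and grey (415,270). Large castor (278,238); look-alikes are the small one (149,243), green (175,296) and the finished one (216,152). The empty tray is at (330,148). One close crop to check.

```bash
python3 - <<'E'
import cv2
i=cv2.imread("pics/top0.png")[100:265,240:430]
cv2.imwrite("pics/crop.png",cv2.resize(i,None,fx=3.5,fy=3.5,interpolation=cv2.INTER_CUBIC)); 
i=i=cv2.imread("pics/top0.png")
E
cat > h.py <<'E'
import numpy as np
from plant import r,cams
from scipy.spatial.transform import Rotation as R
def ray(px,K,cfw,z):
    d=np.array([(px[0]-K[0,2])/K[0,0],-(px[1]-K[1,2])/K[1,1],-1.])
    Rm=cfw[:3,:3];c=-Rm.T@cfw[:3,3];w=Rm.T@d
    return c+w*(z-c[2])/w[2]
def wcfw(st,s):
    T=np.eye(4);T[:3,:3]=R.from_quat(st["eef_rot"]).as_matrix();T[:3,3]=st["tool_pos"]
    return np.linalg.inv(T@np.array(s["tool_from_camera"]))
def rel(target,yaw_closing):
    """shift in tool mm, turn about tool z deg, to bring TCP to target with closing axis at world yaw (rad)"""
    st=r.get_state();M=R.from_quat(st["eef_rot"]).as_matrix()
    y=M[:,1];cur=np.arctan2(y[1],y[0]);d=(yaw_closing-cur+np.pi/2)%np.pi-np.pi/2
    print("shift",(M.T@(np.array(target)-st["tool_pos"])*1000).round(1),"turn z",np.degrees(-d).round(2),"q7",st["q"][6].round(2) ,"tilt",M[:,2].round(3),"pos",np.round(st["tool_pos"],4))
E
```

```text
(no output)
```

View pics/crop.png

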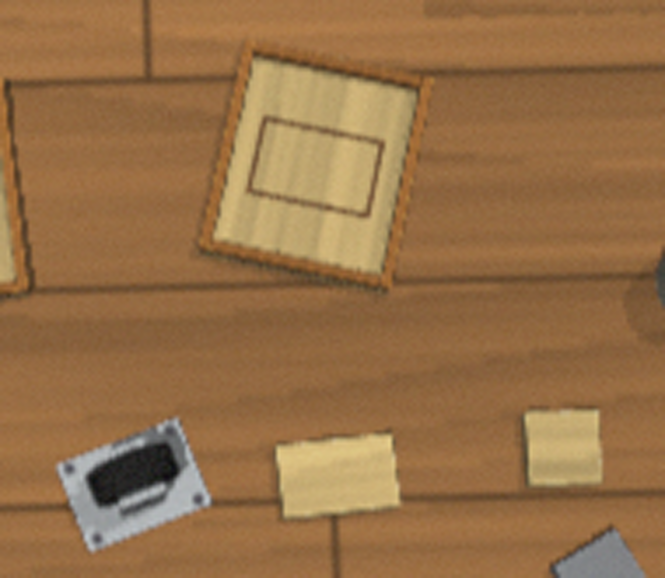

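The crop confirms the 80x50 pad (top-face corners about (277,446),(392,434),(400,504),(284,518)), the large castor's plate (57,465),(179,419),(212,501),(93,551), and the outline (264,118),(384,143),(369,216),(248,191), all in crop pixels.

```bash
python3 - <<'E'
from h import *
s=cams.snapshot("top");K=s["camera_matrix"];C=s["camera_from_world"]
for n,z,P in [("out",.008,[(264,118),(384,143),(369,216),(248,191)]),("pad",.015,[(277,446),(392,434),(400,504),(284,518)]),("castor",.005,[(57,465),(179,419),(212,501),(93,551)])]:
    w=np.array([ray(((a+.5)/3.5+239.5,(b+.5)/3.5+99.5),K,C,z) for a,b in P]);v=w[0]+w[3]-w[1]-w[2]
    yaw=np.arctan2(v[1],v[0])-np.pi/2
    print(n,w.mean(0).round(4),"yaw x-axis deg",np.degrees(yaw).round(1),[np.linalg.norm(w[i]-w[(i+1)%4]).round(4) for i in range(4)])
    if n=="pad": rel([*w.mean(0)[:2],.2],yaw)
s=cams.snapshot("wrist");print(np.array(s["tool_from_camera"]).round(3).tolist())
E
```

```text
out [ 0.6499 -0.1299  0.008 ] yaw x-axis deg -13.8 [np.float64(0.0865), np.float64(0.0546), np.float64(0.0865), np.float64(0.055)]
pad [ 0.4296 -0.1349  0.015 ] yaw x-axis deg 5.0 [np.float64(0.0788), np.float64(0.0481), np.float64(0.0791), np.float64(0.0494)]
shift [ 333.8 -322.2   38.5] turn z -70.25 q7 -0.22 tilt [-0.001  0.001 -1.   ] pos [ 0.2613 -0.5672  0.2381]
castor [0.4287 0.003  0.005 ] yaw x-axis deg 20.4 [np.float64(0.0897), np.float64(0.061), np.float64(0.088), np.float64(0.0641)]
[[0.0, 0.949, 0.315, 0.081], [1.0, -0.0, -0.001, 0.0], [-0.001, 0.315, -0.949, -0.147], [0.0, 0.0, 0.0, 1.0]]
```

```bash
python3 -m pendant '[[-1,[42,-40,0],[0,0,0]],[-1,[42,-40,0],[0,0,0]],[-1,[42,-40,0],[0,0,0]],[-1,[42,-40,0],[0,0,0]],[-1,[42,-40,0],[0,0,0]],[-1,[42,-40,0],[0,0,0]],[-1,[42,-40,0],[0,0,0]],[-1,[40,-42,38],[0,0,0]]]'
python3 -m pendant '[[-1,[0,0,0],[0,0,-10]],[-1,[0,0,0],[0,0,-10]],[-1,[0,0,0],[0,0,-10]],[-1,[0,0,0],[0,0,-10]],[-1,[0,0,0],[0,0,-10]],[-1,[0,0,0],[0,0,-10]],[-1,[0,0,0],[0,0,-10]],[-1,[0,0,0],[0,0,0]]]'
python3 - <<'E'
from h import *
import cv2
rel([.4296,-.1349,.2],np.radians(5.0))
st=r.get_state();s=cams.snapshot("wrist");cv2.imwrite("pics/w1.png",s["img"][:,:,::-1]);np.savez("w1",K=s["camera_matrix"],C=wcfw(st,s))
E
```

```text
clock: 1.2
tool_pos: [0.4312, -0.1394, 0.2057]
eef_rot: [0.977, 0.214, 0.003, 0.001]
contact_force: [0.7, -0.1, -1.1]
opening: 1.0
finger_force: 0.0
clock: 2.2
tool_pos: [0.4283, -0.1409, 0.2044]
eef_rot: [0.678, 0.735, 0.0, -0.0]
contact_force: [0.4, -0.4, -0.1]
opening: 0.997
finger_force: 0.0
shift [5.9 1.8 4.4] turn z -0.38 q7 -0.22 tilt [-0.  0. -1.] pos [ 0.4283 -0.1409  0.2044]
```

View pics/w1.png

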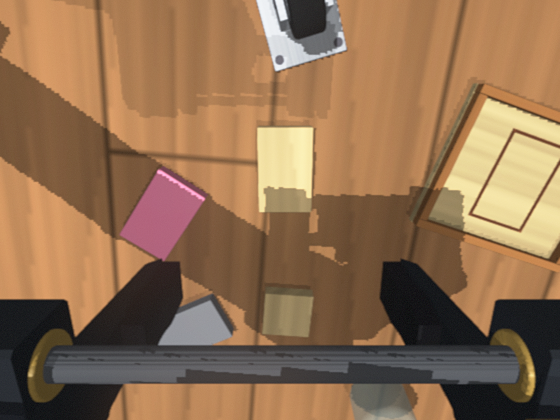

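The wrist picture shows the wanted pad with top corners about (257,127),(313,127),(313,212),(260,212), the square below it at (288,312), and pink at (163,213), with room for the fingers on either side.

```bash
python3 - <<'E'
from h import *
d=np.load("w1.npz")
w=np.array([ray(p,d["K"],d["C"],.015) for p in [(257,127),(313,127),(313,212),(260,212)]])
v=w[0]+w[1]-w[2]-w[3];yaw=np.arctan2(v[1],v[0])-np.pi/2
print(w.round(4).tolist(),w.mean(0).round(4),np.degrees(yaw));print(r.get_state()["q"].round(2))
m=(w.mean(0)+[.4296,-.1349,.015])/2
rel([m[0],m[1],.004],np.radians(4.5))
E
```

```text
[[0.4029, -0.0976, 0.015], [0.4525, -0.0936, 0.015], [0.4611, -0.173, 0.015], [0.4106, -0.1771, 0.015]] [ 0.4318 -0.1354  0.015 ] 5.865697229947615
[ 0.54  0.56 -0.5   2.1   0.48  0.59 -0.22]
shift [  5.5   2.8 200.4] turn z 0.03 q7 -0.22 tilt [ 0.  0. -1.] pos [ 0.4283 -0.1409  0.2044]
```

```bash
python3 -m pendant '[[-1,[5.5,3,40],[0,0,0]],[-1,[0,0,45],[0,0,0]],[-1,[0,0,45],[0,0,0]],[-1,[0,0,40],[0,0,0]],[-1,[0,0,20],[0,0,0]],[-1,[0,0,7],[0,0,0]],[-1,[0,0,0],[0,0,0]]]'; python3 -c "
from h import *
rel([.4307,-.1352,.004],np.radians(5))"
```

```text
clock: 3.12
tool_pos: [0.4332, -0.1363, 0.0153]
eef_rot: [0.678, 0.735, -0.002, -0.001]
contact_force: [-0.4, -0.5, 0.6]
opening: 0.998
finger_force: 0.0
shift [ 1.4 -2.4 11.3] turn z -0.32 q7 -0.97 tilt [-0.003 -0.001 -1.   ] pos [ 0.4332 -0.1363  0.0153]
```

```bash
python3 -m pendant '[[-1,[0,0,3],[0,0,0]],[-1,[0,0,0],[0,0,0]],[-1,[0,0,0],[0,0,0]]]'; python3 -c "
from h import *
rel([.4307,-.1352,.004],np.radians(5))"
```

```text
clock: 3.5
tool_pos: [0.4333, -0.1365, 0.013]
eef_rot: [0.678, 0.735, -0.001, -0.0]
contact_force: [0.4, -0.3, 0.3]
opening: 0.998
finger_force: 0.0
shift [ 1.5 -2.4  9. ] turn z -0.31 q7 -1.12 tilt [-0.002 -0.001 -1.   ] pos [ 0.4333 -0.1365  0.013 ]
```

```bash
python3 -m pendant '[[-1,[1.5,-2,8],[0,0,0]],[-1,[0,0,0],[0,0,0]],[0.3,[0,0,0],[0,0,0]],[1,[0,0,0],[0,0,0]],[1,[0,0,0],[0,0,0]],[1,[0,0,0],[0,0,0]],[1,[0,0,0],[0,0,0]],[1,[0,0,0],[0,0,0]]]' 20; python3 -c "
from h import *
rel([.4307,-.1352,.1],np.radians(5))"
```

```text
clock: 4.5
tool_pos: [0.431, -0.135, 0.0047]
eef_rot: [0.677, 0.736, -0.001, -0.001]
contact_force: [0.5, 0.1, 1.8]
opening: 0.567
finger_force: 20.0
shift [ -0.2  -0.5 -95.3] turn z -0.25 q7 -1.35 tilt [-0.002 -0.001 -1.   ] pos [ 0.431  -0.135   0.0047]
```

```bash
python3 -m pendant '[[1,[0,0,-40],[0,0,0]],[1,[0,0,-45],[0,0,0]],[1,[0,0,0],[0,0,9.5]],[1,[0,0,0],[0,0,9.5]],[1,[0,0,0],[0,0,0]]]'; python3 -c "
from h import *
rel([.6499,-.1299,.09],np.radians(-13.8))"
```

```text
clock: 5.12
tool_pos: [0.4348, -0.1375, 0.0717]
eef_rot: [0.79, 0.613, 0.001, 0.006]
contact_force: [0.3, -0.3, -0.4]
opening: 0.563
finger_force: 20.0
shift [ 60.6 206.6 -16.6] turn z -0.56 q7 -1.05 tilt [ 0.008 -0.009 -1.   ] pos [ 0.4348 -0.1375  0.0717]
```

```bash
python3 -m pendant '[[1,[12,40,-5],[0,0,0]],[1,[12,42,0],[0,0,0]],[1,[12,42,0],[0,0,0]],[1,[12,42,0],[0,0,0]],[1,[12,40,0],[0,0,0]],[1,[0,0,0],[0,0,0]],[1,[0,0,0],[0,0,0]]]'; python3 - <<'E'
from h import *
import cv2
rel([.6499,-.1299,.09],np.radians(-13.8))
st=r.get_state();s=cams.snapshot("wrist");t=cams.snapshot("top");cv2.imwrite("pics/w2.png",s["img"][:,:,::-1]);np.savez("w2",K=s["camera_matrix"],C=wcfw(st,s))
E
```

```text
clock: 6.0
tool_pos: [0.6477, -0.1309, 0.0776]
eef_rot: [0.79, 0.613, -0.0, 0.005]
contact_force: [0.5, -0.4, -0.9]
opening: 0.562
finger_force: 20.0
shift [  1.4   1.9 -12.4] turn z -0.55 q7 -0.7 tilt [ 0.006 -0.009 -1.   ] pos [ 0.6477 -0.1309  0.0776]
```

View pics/w2.png

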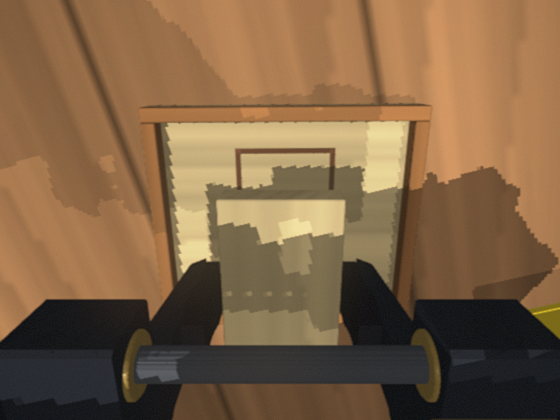

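The pad is held level and square over the empty tray. The outline's far edge runs from (236,149) to (335,149), and the pad's far edge from (217,200) to (345,200).

```bash
python3 - <<'E'
from h import *
d=np.load("w2.npz")
M=R.from_quat(r.get_state()["eef_rot"]).as_matrix();p=r.get_state()["tool_pos"]
for n,z,P in [("outline",.008,[(236,149),(335,149)]),("rim in",.008,[(163,122),(411,122)]),("pad",p[2]+.011,[(217,200),(345,200)])]:
    w=np.array([ray(q,d["K"],d["C"],z) for q in P]);v=w[1]-w[0]
    print(n,"yaw",np.degrees(np.arctan2(v[1],v[0])).round(1),"in tool mm",((w-p)@M*1000).round(1).tolist())
rel([.6499,-.1299,.012],np.radians(-13.8))
E
```

```text
outline yaw -14.4 in tool mm [[45.8, -26.5, 69.4], [45.8, 31.1, 69.9]]
rim in yaw -14.4 in tool mm [[61.1, -67.2, 69.0], [61.2, 73.7, 70.1]]
pad yaw -14.5 in tool mm [[39.9, -24.7, -11.5], [39.8, 24.0, -11.1]]
shift [ 2.2  1.4 66. ] turn z -0.58 q7 -0.7 tilt [ 0.006 -0.009 -1.   ] pos [ 0.6476 -0.1311  0.078 ]
```

```bash
python3 -m pendant '[[1,[2,2,25],[0,0,0]],[1,[0,0,25],[0,0,0]],[1,[0,0,10],[0,0,0]],[1,[0,0,0],[0,0,0]],[1,[0,0,0],[0,0,0]]]'; python3 -c "
from h import *
rel([.6500,-.1296,.0127],np.radians(-14.2))"
```

```text
clock: 6.72
tool_pos: [0.6528, -0.1296, 0.0189]
eef_rot: [0.79, 0.612, 0.001, 0.006]
contact_force: [-0.3, -1.2, -0.7]
opening: 0.568
finger_force: 20.0
shift [-0.6 -2.8  6.1] turn z -0.26 q7 -0.75 tilt [ 0.01  -0.008 -1.   ] pos [ 0.6528 -0.1296  0.0189]
```

```bash
python3 -m pendant '[[1,[-0.5,-2.5,5.5],[0,0,0]],[1,[0,0,0],[0,0,0]],[1,[0,0,0],[0,0,0]]]'; python3 -c "
from h import *
rel([.6500,-.1296,.0127],np.radians(-14.2))"
```

```text
clock: 7.1
tool_pos: [0.6499, -0.1297, 0.0132]
eef_rot: [0.79, 0.612, 0.001, 0.006]
contact_force: [-0.3, 0.5, -0.1]
opening: 0.567
finger_force: 20.0
shift [0.1 0.1 0.5] turn z -0.26 q7 -0.76 tilt [ 0.009 -0.009 -1.   ] pos [ 0.6499 -0.1297  0.0132]
```

```bash
python3 -m pendant '[[-0.5,[0,0,0],[0,0,0]],[-0.5,[0,0,0],[0,0,0]],[-0.5,[0,0,0],[0,0,0]],[-0.5,[0,0,-20],[0,0,0]],[-0.5,[0,0,-50],[0,0,0]],[-0.5,[0,0,-60],[0,0,0]],[-0.5,[0,0,-50],[0,0,0]],[-0.5,[0,0,0],[0,0,0]]]'; python3 - <<'E'
from h import *
import cv2
rel([.4287,.003,.18],np.radians(20.4))
st=r.get_state();s=cams.snapshot("wrist");cv2.imwrite("pics/w3.png",s["img"][:,:,::-1]);np.savez("w3",K=s["camera_matrix"],C=wcfw(st,s))
E
```

```text
clock: 8.1
tool_pos: [0.6513, -0.1274, 0.1993]
eef_rot: [0.79, 0.612, 0.005, 0.009]
contact_force: [0.6, -0.5, 0.6]
opening: 0.752
finger_force: 0.0
shift [  70.7 -248.5   13.9] turn z -34.87 q7 -0.62 tilt [ 0.019 -0.009 -1.   ] pos [ 0.6513 -0.1274  0.1993]
```

View pics/w3.png

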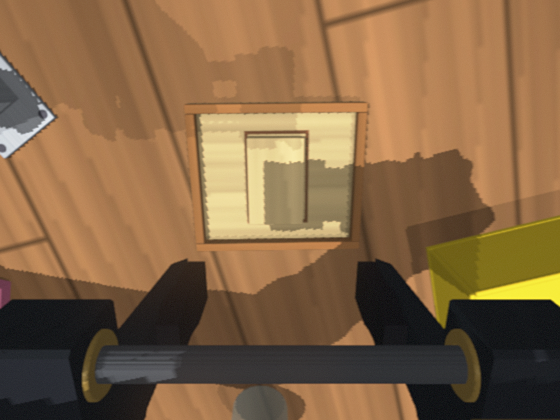

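The pad lies on the outline: the outline's far edge is visible just beyond it at row 132, and its sides at columns 246 and 308. Next, the castor.

```bash
python3 -m pendant '[[-1,[14,-50,0],[0,0,0]],[-1,[14,-50,0],[0,0,0]],[-1,[14,-50,0],[0,0,0]],[-1,[14,-50,0],[0,0,0]],[-1,[14,-48,0],[0,0,-5]],[-1,[0,0,0],[0,0,-10]],[-1,[0,0,0],[0,0,-10]],[-1,[0,0,0],[0,0,-10]]]'
cat >> h.py <<'E'
def full(target,yaw):
    st=r.get_state();Q=R.from_quat(st["eef_rot"]);M=Q.as_matrix()
    best=None
    for k in (0,np.pi):
        y=np.array([np.cos(yaw+k),np.sin(yaw+k),0]);z=np.array([0,0,-1.])
        T=R.from_matrix(np.c_[np.cross(y,z),y,z]);v=(Q.inv()*T).as_rotvec(degrees=True)
        if best is None or np.linalg.norm(v)<np.linalg.norm(best): best=v
    print("shift",(M.T@(np.array(target)-st["tool_pos"])*1000).round(1),"turn",best.round(2),"q",st["q"].round(2),"pos",np.round(st["tool_pos"],4))
E
python3 - <<'E'
from h import *
import cv2
full([.4287,.003,.18],np.radians(20.4))
st=r.get_state();s=cams.snapshot("wrist");cv2.imwrite("pics/w4.png",s["img"][:,:,::-1]);np.savez("w4",K=s["camera_matrix"],C=wcfw(st,s))
E
```

```text
clock: 9.15
tool_pos: [0.4245, 0.0013, 0.1893]
eef_rot: [0.567, 0.824, -0.002, 0.005]
contact_force: [-0.1, 0.4, -0.3]
opening: 0.998
finger_force: 0.0
shift [0.2 4.5 9.3] turn [0.17 0.62 0.5 ] q [ 0.39  0.63 -0.8   2.19  0.8   0.65 -0.62] pos [0.4245 0.0013 0.1893]
```

View pics/w4.png

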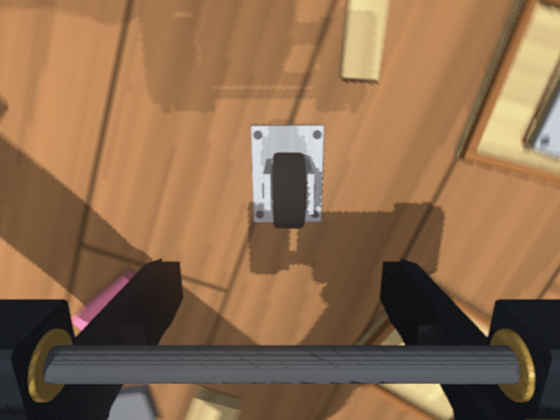

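The wrist view shows the large castor, with plate corners (252,126),(325,125),(323,221),(253,220). The strip's near end at (360,78) is clear of the fingers.

```bash
python3 - <<'E'
from h import *
d=np.load("w4.npz")
w=np.array([ray(p,d["K"],d["C"],.005) for p in [(252,126),(325,125),(323,221),(253,220)]])
v=w[0]+w[1]-w[2]-w[3];yaw=np.arctan2(v[1],v[0])-np.pi/2
print(w.mean(0).round(4),np.degrees(yaw),[np.linalg.norm(w[i]-w[(i+1)%4]).round(4) for i in range(4)])
m=(w.mean(0)+[.4287,.003,0])/2;print(m)
full([m[0],m[1],.022],np.radians(20.4))
E
```

```text
[0.4303 0.0044 0.005 ] 21.013901808499554 [np.float64(0.0637), np.float64(0.0897), np.float64(0.0665), np.float64(0.0878)]
[0.42952262 0.00369359 0.0025    ]
shift [  2.4   5.2 167.1] turn [0.15 0.6  0.76] q [ 0.39  0.63 -0.8   2.18  0.8   0.65 -0.62] pos [0.4245 0.0011 0.1891]
```

```bash
python3 -m pendant '[[-1,[2.5,5,40],[0.2,0.6,0.5]],[-1,[0,0,45],[0,0,0]],[-1,[0,0,40],[0,0,0]],[-1,[0,0,28],[0,0,0]],[-1,[0,0,10],[0,0,0]],[-1,[0,0,0],[0,0,0]],[-1,[0,0,0],[0,0,0]]]'; python3 -c "
from h import *
full([.4297,.0038,.022],np.radians(20.7))"
```

```text
clock: 10.07
tool_pos: [0.4298, 0.0053, 0.0271]
eef_rot: [0.574, 0.819, 0.001, 0.001]
contact_force: [-0.8, -0.1, -0.2]
opening: 0.996
finger_force: 0.0
shift [-1.3 -0.6  5.1] turn [ 0.09  0.02 -0.73] q [ 0.12  0.92 -0.39  2.27  1.6   0.31 -1.38] pos [0.4298 0.0053 0.0271]
```

```bash
python3 -m pendant '[[-1,[-1,-0.5,5],[0,0,-0.5]],[-1,[0,0,0],[0,0,0]],[0.3,[0,0,0],[0,0,0]],[1,[0,0,0],[0,0,0]],[1,[0,0,0],[0,0,0]],[1,[0,0,0],[0,0,0]],[1,[0,0,0],[0,0,0]],[1,[0,0,0],[0,0,0]]]' 40; python3 -c "
from h import *
full([.4297,.0038,.022],np.radians(20.7))"
```

```text
clock: 11.08
tool_pos: [0.4299, 0.0043, 0.0219]
eef_rot: [0.57, 0.822, 0.001, 0.001]
contact_force: [-0.0, -1.2, 0.1]
opening: 0.428
finger_force: 40.0
shift [-0.4 -0.4 -0.1] turn [ 0.11  0.03 -0.15] q [ 0.13  0.93 -0.4   2.27  1.64  0.32 -1.4 ] pos [0.4299 0.0043 0.0219]
```

```bash
python3 -m pendant '[[1,[0,0,-35],[0,0,0]],[1,[0,0,-40],[0,0,0]],[1,[0,0,-20],[0,0,9]],[1,[0,0,0],[0,0,9]],[1,[0,0,0],[0,0,9]],[1,[0,0,0],[0,0,8]],[1,[0,0,0],[0,0,0]]]'; python3 -c "
from h import *
full([.65,-.1297,.115],np.radians(-14.2))"
```

```text
clock: 11.95
tool_pos: [0.4298, 0.0031, 0.1074]
eef_rot: [0.79, 0.613, -0.001, 0.002]
contact_force: [-0.1, -0.0, -3.8]
opening: 0.428
finger_force: 40.0
shift [-74.  246.3  -6.8] turn [ 0.13  0.19 -0.19] q [ 0.08  0.72 -0.31  2.25  0.83  0.28 -1.22] pos [0.4298 0.0031 0.1074]
```

```bash
python3 -m pendant '[[1,[-15,49,0],[0,0,0]],[1,[-15,49,0],[0,0,0]],[1,[-15,49,0],[0,0,0]],[1,[-15,49,0],[0,0,0]],[1,[-14,49,0],[0,0,0]],[1,[0,0,0],[0,0,0]],[1,[0,0,0],[0,0,0]]]'; python3 - <<'E'
from h import *
import cv2
full([.65,-.1297,.115],np.radians(-14.2))
st=r.get_state();s=cams.snapshot("wrist");cv2.imwrite("pics/w5.png",s["img"][:,:,::-1]);np.savez("w5",K=s["camera_matrix"],C=wcfw(st,s))
E
```

```text
clock: 12.82
tool_pos: [0.6474, -0.1294, 0.1074]
eef_rot: [0.79, 0.613, -0.001, 0.001]
contact_force: [-0.6, -0.0, -4.0]
opening: 0.426
finger_force: 40.0
shift [ 0.3  2.6 -7.6] turn [-0.01  0.16 -0.17] q [ 0.42  0.95 -0.58  1.54  0.64  0.85 -0.65] pos [ 0.6474 -0.1294  0.1074]
```

View pics/w5.png

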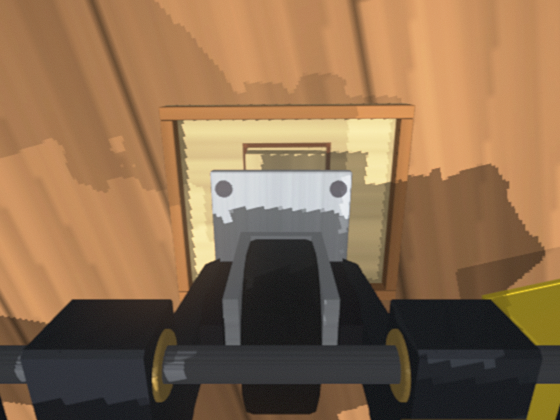

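The castor is held square over the tray. The plate's far edge runs (211,171)-(351,171); the pad's far edge is about (246,150)-(328,150), just inside the outline.

```bash
python3 - <<'E'
from h import *
d=np.load("w5.npz")
M=R.from_quat(r.get_state()["eef_rot"]).as_matrix();p=r.get_state()["tool_pos"]
for n,z,P in [("outline",.008,[(243,144),(330,144)]),("pad",.023,[(246,150),(328,150)]),("plate",p[2]-.017,[(211,171),(351,171)])]:
    w=np.array([ray(q,d["K"],d["C"],z) for q in P])
    print(n,((w-p)@M*1000).round(1).tolist())
full([.65,-.1297,.045],np.radians(-14.2))
E
```

```text
outline [[43.2, -25.1, 99.6], [43.2, 32.3, 99.6]]
pad [[41.8, -21.8, 84.6], [41.8, 29.2, 84.6]]
plate [[43.9, -31.5, 16.9], [43.9, 31.3, 16.9]]
shift [-0.   2.9 62.7] turn [-0.01  0.15 -0.13] q [ 0.42  0.95 -0.58  1.54  0.64  0.85 -0.65] pos [ 0.6472 -0.1288  0.1077]
```

```bash
python3 -m pendant '[[1,[1.5,3,20],[0,0,0]],[1,[0,0,22],[0,0,0]],[1,[0,0,12],[0,0,0]],[1,[0,0,4],[0,0,0]],[1,[0,0,0],[0,0,0]],[1,[0,0,0],[0,0,0]]]'; python3 -c "
from h import *
full([.6501,-.1292,.0452],np.radians(-14.2))"
```

```text
clock: 13.62
tool_pos: [0.653, -0.1291, 0.0512]
eef_rot: [0.791, 0.612, 0.0, 0.002]
contact_force: [0.4, 0.5, -3.5]
opening: 0.425
finger_force: 40.0
shift [-0.8 -2.8  6. ] turn [ 0.24  0.12 -0.28] q [ 0.4   1.03 -0.54  1.54  0.69  0.76 -0.69] pos [ 0.653  -0.1291  0.0512]
```

```bash
python3 -m pendant '[[1,[-0.5,-2.5,5.5],[0,0,0]],[1,[0,0,0],[0,0,0]],[1,[0,0,0],[0,0,0]]]'; python3 -c "
from h import *
full([.6501,-.1292,.0452],np.radians(-14.2))"
```

```text
clock: 14.0
tool_pos: [0.6497, -0.1291, 0.0451]
eef_rot: [0.791, 0.612, -0.0, 0.002]
contact_force: [-0.1, 0.3, -3.0]
opening: 0.425
finger_force: 40.0
shift [ 0.   0.4 -0.1] turn [ 0.16  0.15 -0.28] q [ 0.4   1.03 -0.53  1.55  0.7   0.75 -0.7 ] pos [ 0.6497 -0.1291  0.0451]
```

```bash
python3 -m pendant '[[1,[0,0,1],[0,0,0]],[1,[0,0,0],[0,0,0]]]'; python3 -m pendant '[[-0.6,[0,0,0],[0,0,0]],[-0.6,[0,0,0],[0,0,0]],[-0.6,[0,0,0],[0,0,0]],[-0.6,[0,0,-15],[0,0,0]],[-0.6,[0,0,-45],[0,0,0]],[-0.6,[0,0,-50],[0,0,0]],[-0.6,[0,0,-50],[0,0,0]],[-0.6,[0,0,0],[0,0,0]]]'; python3 - <<'E'
from h import *
import cv2
s=cams.snapshot("wrist")["img"][:,:,::-1]; t=cams.snapshot("scene")["img"][200:340,140:420,::-1]
cv2.imwrite("pics/f.png",cv2.hconcat([cv2.resize(s,(400,300)),cv2.resize(t,(400,300))]))
E
```

```text
clock: 14.25
tool_pos: [0.6498, -0.1292, 0.045]
eef_rot: [0.791, 0.612, -0.0, 0.002]
contact_force: [-1.6, -1.2, 4.7]
opening: 0.426
finger_force: 40.0
clock: 15.25
tool_pos: [0.6526, -0.1279, 0.2098]
eef_rot: [0.791, 0.612, 0.004, 0.005]
contact_force: [0.4, -0.3, 0.2]
opening: 0.8
finger_force: 0.0
```

View pics/f.png

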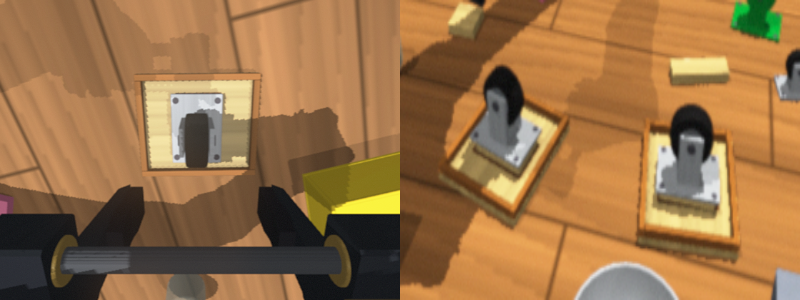

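The castor stands upright, centred and square on the pad in the tray (left panel, plate about (170,93)-(223,165)). It matches the finished tray, and the gripper is clear.

```bash
python3 -c "
from plant import r
print(r.finish_job())"
```

```text
the job is handed in; nothing more can be done
None
```

The job is handed in at about 15 s of the 64 s allowed: the pad lies on the outline with the large castor centred and square on it, wheel up, both released; the hand-in gave no verdict, so this rests on the last pictures.

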